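# Empty the ball hopper into the parts pan

## Robot

A 6-joint arm with a two-finger parallel gripper is mounted at the origin on the work surface. World frame = base frame: x ahead of the robot, y to its left, z up, the work surface at z = 0. Lengths are in mm, angles in rad, forces in N, time in s.
With the tool pointing down it reaches from about 275 to 750 mm from the base axis. Payload 10.2 kg.
Tool frame: the origin (TCP) lies at the very end of the fingers, on their centre line; the grasp point (between the pads) lies 19 mm behind it; z points along the fingers, y is the line along which they close (so a half turn about z gives the same grasp; the last joint's range is limited). The gripper opens to 85 mm and grips with 20 to 120 N. Pads are 22 mm wide; open, the fingers measure 114 mm over their backs; the gripper's body (76 mm by 85 mm) begins 54 mm behind the grasp point. The pads swing forward as they close: fully open they stand 13 mm farther back than shut.
Start: joints at [0.952, 0.313, 1.498, -0, 1.331, -0.223], TCP at [202.425, 484.412, 231.294] pointing down, gripper open.
Joint ranges: [-2.94, 2.94], [-0.97, 2.17], [0.19, 2.56], [-1.23, 4.37], [0.02, 3.11], [-2.88, 2.88]. Speed limits (rad/s): [2.39, 2.39, 3.01, 3.14, 3.14, 3.14].

## Interface

Orientations are given as a unit quaternion [w, x, y, z].
In Python, from rig import ctrl gives the robot as it stands.
- The arm moves only by the tool step_arm, never from a script. Its argument "increments" is a list of rows, each a list of 3 entries, a list of its own where there are three numbers: the shift along the tool's x, y, z in cm, then the turn, a rotation vector about the tool's x, y, z in degrees, then the opening in per cent of the stroke, from 0 (shut) to 100 (fully open). A call has 1 to 8 rows; each row is the pose to reach, as a shift and turn from the pose commanded when the call began, along the tool's axes at that moment; what a row does not reach only later rows make up. A row lasts 1/8 s, in which the tool goes at most 62.5 mm and 10.7 degrees, less where a joint would pass 70% of its speed; a pose out of reach is approached as far as the arm can. A call with a gripper value outside its range is refused whole. The fingers move at their own pace and stop on an object; "squeeze" is the grip in N (left out, the last holds). Time passes only in rows, so rows that repeat a pose let the fingers close. It gives the time, the measured TCP pose, the force, the opening and the grip force at its end, in the units of the state.
- ctrl.sense(): the state, without advancing time (a new reading comes with each control period).
- ctrl.capture(name): name is "side" or "top" or "wrist"; returns a dict with "img" (480x640x3 uint8, red, green, blue), "fx", "fy", "cx", "cy" (pixels), "extrinsics" (4x4, takes a point from camera to world coordinates). Camera axes: x right, y down, z forward; pixel columns grow to the right and rows downward; lengths in mm; the calibration is good to about 2 mm. A picture is of the moment at which its call begins. There is no depth.
- ctrl.finish_job(): hands the job in; it is judged then, once.
The state is a dict: "time_s": time; "joints": joint angles; "dq": joint speeds; "tau": joint torques, N m; "eef_pos": TCP position; "ee_rot": TCP orientation; "force": force on the tool from outside, world axes, zero at the start; "wrist_torque": the same for the moment, N m; "grip_width": opening from 0.0 (shut) to 1.0 (fully open); "grip_force": force on a finger pad.
Only numpy, scipy, OpenCV 4.12 (cv2) and the standard library are available. Lean on these libraries where they do the work, as an engineer would, in place of code of your own. Each camera call takes 0.05 s, during which the arm holds its last target. There are 200 camera calls.

## Task

Set the parts pan flat on the bench under the hopper's outlet, its handle to the front, then pull the slide gate out so that all eight bearing balls drop into the pan, and push the gate fully shut again. Leave the pan with the balls in it standing there, and do not shift the other things on the bench.

Things in the scene. Friction and masses are not known exactly. Their poses are not given: they have to be found in the camera images.
- hopper: round steel feed hopper, fixed to the bench, 222 mm high. Origin: on the bench (z 0), on the vertical outlet axis; the gate comes out at its front, the -x side. It stands on four grey posts 12 mm square, 213 mm high, centres at x -25 and +60, y +-85 mm (feet 30 mm square, 4 mm high). Free space under it, 158 mm between posts, for the pan, which goes in from the front.
- rim (a point): centre of the hopper's open top, 222 mm above the bench. Outer radius 84 mm from 222 down to 195 mm above the bench, then a cone narrowing to a throat of outer radius 33 mm (inner 30) between 112 and 89 mm
- outlet (a point): centre of the outlet mouth, on the hopper axis 84 mm above the bench, at the underside of the gate plate; axes parallel to the hopper's. Guide bars 8 mm wide flank the plate at y +-41, x -42 to +42, z 81 to 91 mm, held by short arms from the posts
- gate (a joint): travel of the slide gate in m: 0 fully shut, 0.06 fully open; it may start up to 6 mm open, which releases nothing; from about 0.055 the outlet is wholly clear. It slides towards the hopper's -x. About 2 N of friction (a little more with the balls on it); it stays where it is left.
- gate_grip (a point): grip point of the gate's dark steel upright block, 24 (x) x 22 (y) x 38 mm high, 16 mm below its top (z 88 to 126 mm); pinch it across hopper y. Shut: 80 mm in front of the hopper axis, under the rim's overhang, so the gripper must lean back from the hopper. An 18 mm wide, 4 mm thick tongue joins it to the 70 mm wide plate starting 25 mm behind it. Axes as the hopper's, moves with the gate
- pan: aluminium parts pan, loose: open box 120 (x) x 110 (y) x 45 mm high, walls 3 mm, with a straight handle on its -x side: a level bar 18 mm wide (y), 14 mm high, centred on y 0, from x -60 to -159 mm, 30 to 44 mm above the underside. Origin: centre of the underside, z up. About 0.22 kg, empty at the start; its mass centre lies near its middle
- ball0_center (a point): centre of a steel bearing ball, 18 mm diameter, 24 g; all eight start in the hopper's throat, resting on the gate
- ball1_center (a point): centre of a steel bearing ball, 18 mm diameter, 24 g; all eight start in the hopper's throat, resting on the gate
- ball2_center (a point): centre of a steel bearing ball, 18 mm diameter, 24 g; all eight start in the hopper's throat, resting on the gate
- ball3_center (a point): centre of a steel bearing ball, 18 mm diameter, 24 g; all eight start in the hopper's throat, resting on the gate
- ball4_center (a point): centre of a steel bearing ball, 18 mm diameter, 24 g; all eight start in the hopper's throat, resting on the gate
- ball5_center (a point): centre of a steel bearing ball, 18 mm diameter, 24 g; all eight start in the hopper's throat, resting on the gate
- ball6_center (a point): centre of a steel bearing ball, 18 mm diameter, 24 g; all eight start in the hopper's throat, resting on the gate
- ball7_center (a point): centre of a steel bearing ball, 18 mm diameter, 24 g; all eight start in the hopper's throat, resting on the gate
- shock: bystander: small coil-over shock absorber lying along its x, 198 mm long, 54 mm wide and high; origin centre of its underside
- tin: bystander: dark tin with a steel lid, radius 36, height 60 mm; origin centre of its underside
- wrench: bystander: flat spanner 160 mm long lying along its x, about 10 mm high
- spray: bystander: white spray can, radius 29, height 170 mm; origin centre of its underside
- hub: bystander: steel wheel hub, flange radius 42 mm, 50 mm high; origin centre of its underside
- pan_handle (a point): middle of the pan's handle, 110 mm from the pan's centre along the pan's -x, 37 mm above its underside; axes parallel to the pan's
Not all that is in view belongs to the job. Of the things that look like the pan, take the one that is farthest from the robot's base at the start.

How it is judged:
By the outcome, as a careful person would: the job done as asked, in the order asked, and still so for the second after the job is handed in, with the robot touching nothing.
It also fails if it takes over 62 s, if anything falls off the work surface, if the arm or the gripper's body presses on something with over 40 N, if the wrist force passes 120 N, or if a joint passes its speed limit or range.

## Working session

There is one attempt and no reset: what is moved stays moved. The work goes in short steps, Python scripts to look and compute and a tool call to move; the robot and the scene stay as the last step left them, time stands still between calls to the robot, and variables do not carry over. Pictures are saved under pics/ and viewed, at most 10 in all, crops included, and the job is handed in when it is done.

Besides the shell and the picture viewer there is one more tool, called as name([rows], argument=value, ...), one row to a line, values as JSON. step_arm: Moves the arm, as the interface text tells. Its arguments: {"type":"object","properties":{"increments":{"type":"array"},"squeeze":{"type":"number"}},"required":["increments"]}

```bash
ls; mkdir -p pics
python3 - <<'E'
from rig import ctrl
import cv2,numpy as np
for n in ("top","side"):
    c=ctrl.capture(n); cv2.imwrite(f"pics/{n}0.png",c["img"][:,:,::-1]); print(n,c["fx"],c["fy"],c["cx"],c["cy"]); print(np.round(c["extrinsics"],3).tolist())
s=ctrl.sense(); print(s)
E
```

```text
pics
top 605.5440839257557 605.5440839257557 315.0441624281261 242.43030419946743
[[-0.08, -0.968, 0.238, 207.321], [-0.997, 0.079, -0.014, 13.306], [-0.005, -0.238, -0.971, 1514.395], [0.0, 0.0, 0.0, 1.0]]
side 463.6854841047223 463.6854841047223 309.98566077558905 239.38667975412542
[[-0.955, -0.216, 0.202, 234.299], [-0.296, 0.691, -0.66, 966.156], [0.003, -0.69, -0.724, 1183.208], [0.0, 0.0, 0.0, 1.0]]
{'time_s': 0.1, 'joints': array([ 9.51634673e-01,  3.13379730e-01,  1.49836140e+00,  8.26165886e-06,
        1.33096357e+00, -2.23386968e-01]), 'dq': array([-0.00011178, -0.00235258, -0.00078221,  0.00088438, -0.00222398,
        0.00023247]), 'tau': array([ 3.69245143e-03, -4.12896609e+01, -2.60138154e+01, -1.10321917e-04,
        3.05201727e-03, -7.22774587e-06]), 'eef_pos': array([202.27117912, 484.23088402, 230.79951067]), 'ee_rot': array([-2.31031216e-04,  1.96599278e-01,  9.80483766e-01, -5.05766211e-04]), 'force': array([-0.32158413,  0.22443362, -0.05507939]), 'wrist_torque': array([ 0.00922404,  0.00641253, -0.02831697]), 'grip_force': 0.0, 'grip_width': 0.9995151321663032}
```

View pics/top0.png

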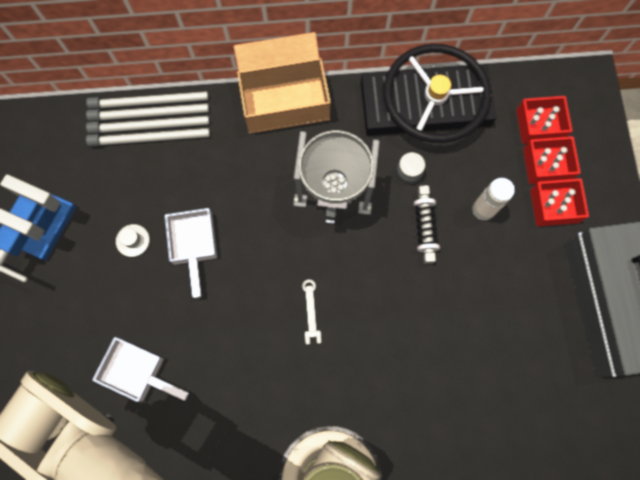

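View pics/side0.png

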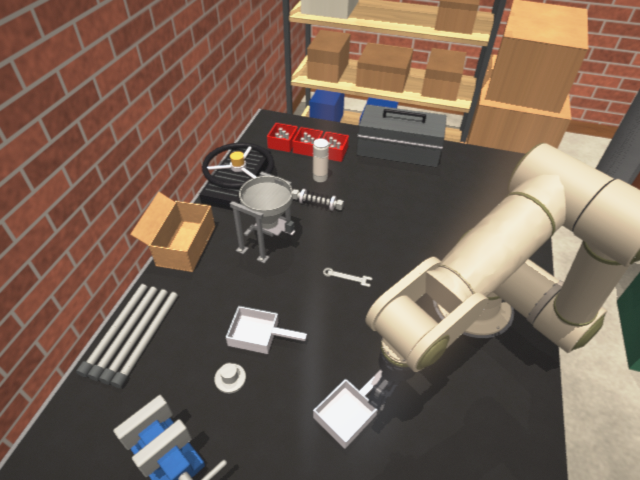

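The top view shows two pans: A at about (190,236), with its handle end at (196,295), and B at about (128,370). The hopper rim centre is at about (338,168), the gate block at (330,213) and the wrench at (312,312). Pan A is the farther one.

```bash
cat > h.py <<'E'
import numpy as np, cv2
from scipy.spatial.transform import Rotation as R
def ray(c,uv,z):
    uv=np.atleast_2d(np.asarray(uv,float)); E=np.array(c["extrinsics"])
    d=np.c_[(uv[:,0]-c["cx"])/c["fx"],(uv[:,1]-c["cy"])/c["fy"],np.ones(len(uv))]@E[:3,:3].T
    o=E[:3,3]; return o+d*((z-o[2])/d[:,2])[:,None]
def proj(c,P):
    E=np.array(c["extrinsics"]); q=(np.atleast_2d(P)-E[:3,3])@E[:3,:3]
    return np.c_[c["fx"]*q[:,0]/q[:,2]+c["cx"],c["fy"]*q[:,1]/q[:,2]+c["cy"]]
def rot(s): q=s["ee_rot"]; return R.from_quat([q[1],q[2],q[3],q[0]])
E
python3 - <<'E'
from rig import ctrl
from h import *
c=ctrl.capture("top"); im=c["img"]
hsv=cv2.cvtColor(im,cv2.COLOR_RGB2HSV)
def blob(x0,y0,x1,y1,vmin):
    m=np.zeros(im.shape[:2],np.uint8); m[y0:y1,x0:x1]=(hsv[y0:y1,x0:x1,2]>vmin)*255
    k=max(cv2.findContours(m,cv2.RETR_EXTERNAL,cv2.CHAIN_APPROX_NONE)[0],key=cv2.contourArea); return k,m
for nm,b in(("A",(155,200,230,305)),("B",(85,330,195,405))):
    k,m=blob(*b,90)
    f=np.zeros(m.shape,np.uint8); cv2.drawContours(f,[k],-1,255,-1)
    body=cv2.morphologyEx(f,cv2.MORPH_OPEN,np.ones((17,17)))
    kb=max(cv2.findContours(body,0,2)[0],key=cv2.contourArea)
    r=cv2.minAreaRect(ray(c,k[:,0],45)[:,:2].astype(np.float32)); rb=cv2.minAreaRect(ray(c,kb[:,0],45)[:,:2].astype(np.float32))
    ha=np.argwhere((f>0)&(cv2.dilate(body,np.ones((5,5)))==0))[:,::-1]
    W=ray(c,ha,44)[:,:2]; mu=W.mean(0); v=np.linalg.svd(W-mu)[2][0]
    print(nm,"full",r,"body",rb,"handle",mu,"ext",[W[np.argmin((W-mu)@v)],W[np.argmax((W-mu)@v)]],"ang",np.degrees(np.arctan2(v[1],v[0])))
for p,z in(((338,168),222),((335,178),89),((330,208),126),((313,312),5)): print(p,ray(c,p,z))
cv2.imwrite("pics/hop.png",np.hstack([cv2.resize(im[115:235,275:400],(0,0),fx=4,fy=4,interpolation=2)])[:,:,::-1])
E
```

```text
A full ((564.8118896484375, 300.4067687988281), (227.3863525390625, 120.33291625976562), 4.374927520751953) body ((609.1119384765625, 304.055419921875), (138.5919952392578, 120.2024154663086), 3.806945562362671) handle [493.79780897 295.98603696] ext [array([535.1840751 , 310.39886613]), array([451.32054604, 295.78712818])] ang -175.2050084329665
B full ((272.23828125, 422.5953674316406), (226.68092346191406, 117.19918060302734), 61.722999572753906) body ((291.373779296875, 458.16802978515625), (145.8952178955078, 117.19918060302734), 61.722999572753906) handle [248.73127008 377.20581219] ext [array([224.57708403, 319.74997992]), array([282.02261377, 546.09141745])] ang 63.11395212342562
(338, 168) [[692.32292082 -71.35263249 222.        ]]
(335, 178) [[716.53719553 -70.27797592  89.        ]]
(330, 208) [[628.67356196 -49.51866193 126.        ]]
(313, 312) [[398.79033328  10.55502545   5.        ]]
```

View pics/hop.png

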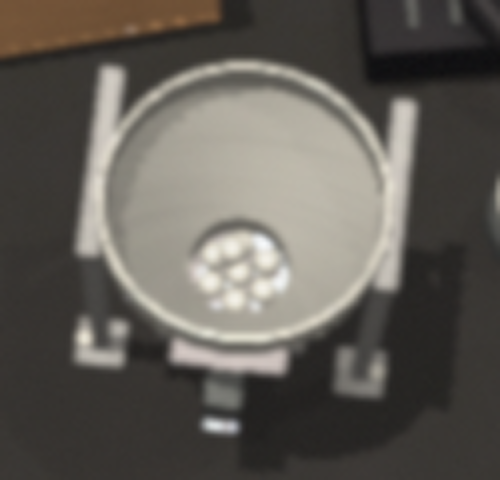

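The crop shows the rim ellipse spanning crop x 97–390 and y 60–345, with seven or eight balls in the throat. The front feet are near crop (102,345) and (361,373), and the gate block is near (221,395).

Run:
```python
from rig import ctrl
from h import *
from scipy.optimize import least_squares
c=ctrl.capture("top")
f=lambda a: (np.array(a,float)+.5)/4-.5+[275,115]
P=ray(c,f([(97,200),(390,195),(240,60),(243,345),(130,115),(350,105),(135,300),(355,285)]),222)[:,:2]
r=least_squares(lambda p:np.hypot(*(P-p[:2]).T)-p[2],[690,-70,84]); print("rim",r.x,r.fun.round(1))
F=ray(c,f([(100,345),(361,373)]),4)[:,:2]; d=F[0]-F[1]; yaw=np.arctan2(-d[0],d[1]); print("feet",F,np.linalg.norm(d),"yaw deg",np.degrees(yaw))
a=np.array([np.cos(yaw),np.sin(yaw)]); print("axis from feet",F.mean(0)+25*a)
print("block",[ray(c,f([(222,390)]),z)[0].round(1) for z in (126,107,88)],"bright",[ray(c,f([(220,425)]),z)[0].round(1) for z in (126,88)])
s=ctrl.capture("side"); si=s["img"]
o=np.r_[r.x[:2],0]; q=lambda l,z: o+np.r_[a*l,z]
for n,p in dict(rim=q(0,222),block=q(-80,126),mouth=q(0,84)).items(): print(n,proj(s,p),proj(c,p))
cv2.imwrite("pics/sidehop.png",cv2.resize(si[165:270,220:345],(0,0),fx=5,fy=5,interpolation=2)[:,:,::-1])
```

```text
rim [700.98065083 -65.80186456  83.88073159] [-1.4 -0.1  1.7  2.3 -1.6  0.8  1.2 -3. ]
feet [[ 691.52476974   22.37109866]
 [ 658.64146451 -145.55028155]] 171.11078777959594 yaw deg -11.07977256613167
axis from feet [699.61713137 -66.39397953]
block [array([618.4, -48.9, 126. ]), array([624. , -49.8, 107. ]), array([629.6, -50.6,  88. ])] bright [array([596.9, -45.9, 126. ]), array([607.5, -47.5,  88. ])]
rim [[264.9440263  192.06807977]] [[335.22277173 164.6054553 ]]
block [[287.72485454 222.15483267]] [[330.60141297 210.44593056]]
mouth [[267.6983438  223.19145541]] [[333.70299258 184.71494954]]
```

View pics/sidehop.png

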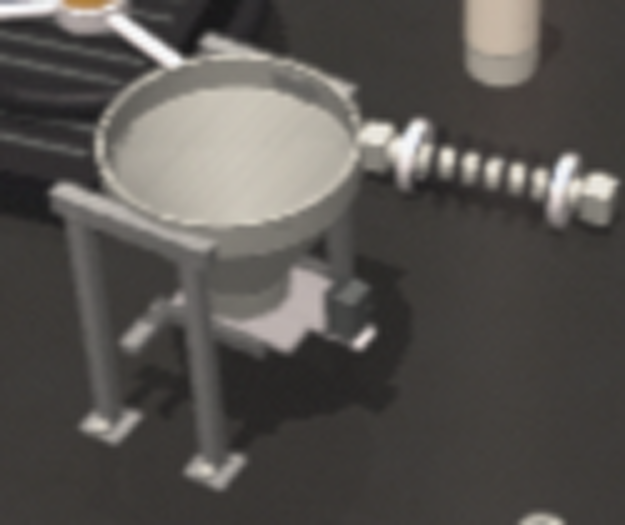

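The hopper axis is at about (700,-66) with a yaw of about -11°. In this crop the gate block is at (350,305), in front of the plate, which agrees with the top view. Next I move over the handle of pan A with the gripper leaning back 35°.

```bash
cat >> h.py <<'E'
def goal(s,g,yaw,lean,back=19):
    """print shift (cm) and turn (deg) in tool axes so that the grasp point is at g (world mm)"""
    y,l=np.radians([yaw,lean]); ax=np.array([np.cos(y),np.sin(y),0]); k=np.array([0,0,1.])
    tz=np.sin(l)*ax-np.cos(l)*k; ty=np.cross(k,ax); T=R.from_matrix(np.c_[np.cross(ty,tz),ty,tz])
    r=rot(s); tcp=np.array(g)+back*tz
    print("shift cm",(r.inv().apply(tcp-s["eef_pos"])/10).round(2),"turn deg",np.degrees((r.inv()*T).as_rotvec()).round(1),"dist",np.linalg.norm(tcp-s["eef_pos"]).round(),"tcp",tcp.round(1))
def at(o,yaw,x,y,z):
    a=np.radians(yaw); return [o[0]+x*np.cos(a)-y*np.sin(a),o[1]+x*np.sin(a)+y*np.cos(a),z]
E
python3 - <<'E'
from rig import ctrl
from h import *
goal(ctrl.sense(),at((615.5,304.5),4,-150,0,130),4,35)
E
```

```text
shift cm [-32.63  -6.9   11.66] turn deg [ -8.2 -34.4 -25.8] dist 353.0 tcp [476.7 294.8 114.4]
```

step_arm([
  [[-32.6, -6.9, 11.7], [-8.2, -34.4, -25.8], 100],
  [[-32.6, -6.9, 11.7], [-8.2, -34.4, -25.8], 100],
  [[-32.6, -6.9, 11.7], [-8.2, -34.4, -25.8], 100],
  [[-32.6, -6.9, 11.7], [-8.2, -34.4, -25.8], 100],
  [[-32.6, -6.9, 11.7], [-8.2, -34.4, -25.8], 100],
  [[-32.6, -6.9, 11.7], [-8.2, -34.4, -25.8], 100],
  [[-32.6, -6.9, 11.7], [-8.2, -34.4, -25.8], 100],
  [[-32.6, -6.9, 11.7], [-8.2, -34.4, -25.8], 100],
])

```text
time_s: 1.25
eef_pos: [476.3, 295.3, 114.4]
ee_rot: [0.301, -0.033, 0.953, 0.011]
force: [0.2, 0.3, 0.5]
grip_width: 0.998
grip_force: 0.0
```

Run:
```python
from rig import ctrl
from h import *
s=ctrl.sense(); print(s["eef_pos"],s["joints"].round(2))
c=ctrl.capture("wrist"); cv2.imwrite("pics/w1.png",c["img"][:,:,::-1])
o=(615.5,304.5)
print(proj(c,[at(o,4,x,y,z) for x,y,z in((-159,0,44),(-62,0,44),(-60,55,45),(-60,-55,45),(60,55,45),(60,-55,45))]).round(0).tolist())
```

```text
[476.28001414 295.30356736 114.39947558] [ 0.44  0.34  1.95 -0.67  0.34 -0.62]
[[316.0, 167.0], [316.0, 267.0], [391.0, 270.0], [242.0, 270.0], [371.0, 333.0], [262.0, 334.0]]
```

View pics/w1.png

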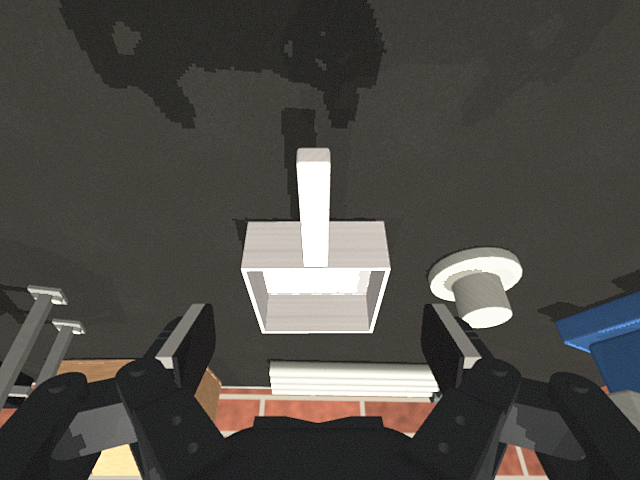

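The wrist view shows pan A with its front-edge corners at (242,268) and (390,268) and its handle end at (313,155). This matches the predicted pose to within about 2 mm. Next is the grasp.

Run:
```python
from rig import ctrl
from h import *
goal(ctrl.sense(),at((615,304.5),4,-112,0,37),4,35)
```

```text
shift cm [ 2.24 -0.11  9.82] turn deg [ 0.1  0.1 -0. ] dist 101.0 tcp [514.1 297.4  21.4]
```

step_arm([
  [[1.1, -0.1, 4.9], [0, 0, 0], 100],
  [[2.2, -0.1, 8.0], [0, 0, 0], 100],
  [[2.2, -0.1, 9.8], [0, 0, 0], 100],
  [[2.2, -0.1, 9.8], [0, 0, 0], 60],
  [[2.2, -0.1, 9.8], [0, 0, 0], 30],
  [[2.2, -0.1, 9.8], [0, 0, 0], 0],
  [[2.2, -0.1, 9.8], [0, 0, 0], 0],
  [[2.2, -0.1, 9.8], [0, 0, 0], 0],
], squeeze=90)

```text
time_s: 2.3
eef_pos: [514.9, 297.0, 22.3]
ee_rot: [0.302, -0.033, 0.953, 0.011]
force: [-4.2, -0.5, 7.7]
grip_width: 0.196
grip_force: 87.5
```

step_arm([
  [[0, 0, 0], [0, 0, 0], 0],
  [[0, 0, 0], [0, 0, 0], 0],
  [[0, 0, 0], [0, 0, 0], 0],
])

```text
time_s: 2.68
eef_pos: [514.9, 297.0, 22.4]
ee_rot: [0.302, -0.033, 0.953, 0.011]
force: [-4.1, -0.1, 6.7]
grip_width: 0.194
grip_force: 87.5
```

Run:
```python
from rig import ctrl
from h import *
s=ctrl.sense()
print((rot(s).inv().apply([0,0,28])/10).round(2))
s["eef_pos"]=s["eef_pos"]+[0,0,28]
goal(s,at((700.5,-66),-11,-112-185,0,64),-11,35)
```

```text
[-1.61  0.   -2.29]
shift cm [  9.62 -30.11  -6.58] turn deg [ 8.7  0.1 12.2] dist 323.0 tcp [419.7 -11.4  48.4]
```

step_arm([
  [[-0.4, 0, -0.6], [0, 0, 0], 0],
  [[-0.8, 0, -1.2], [0, 0, 0], 0],
  [[-1.2, 0, -1.8], [0, 0, 0], 0],
  [[-1.6, 0, -2.3], [0, 0, 0], 0],
  [[-1.6, 0, -2.3], [0, 0, 0], 0],
])

```text
time_s: 3.3
eef_pos: [514.6, 296.7, 49.6]
ee_rot: [0.301, -0.033, 0.953, 0.011]
force: [-0.2, 0.3, -2.6]
grip_width: 0.193
grip_force: 88.1
```

step_arm([
  [[0.6, -2, -0.4], [0.6, 0, 0.8], 0],
  [[1.8, -5.6, -1.2], [1.6, 0, 2.3], 0],
  [[3.2, -10, -2.2], [2.9, 0, 4.1], 0],
  [[4.8, -15, -3.3], [4.3, 0, 6.1], 0],
  [[6.4, -20, -4.4], [5.8, 0, 8.1], 0],
  [[8, -25, -5.5], [7.2, 0, 10.1], 0],
  [[9.1, -28.6, -6.2], [8.3, 0, 11.6], 0],
  [[9.6, -30.1, -6.6], [8.7, 0.1, 12.2], 0],
])

```text
time_s: 4.3
eef_pos: [427.8, 8.6, 67.9]
ee_rot: [0.284, 0.099, 0.952, -0.049]
force: [-0.2, -0.1, -2.7]
grip_width: 0.197
grip_force: 88.3
```

step_arm([
  [[0, 0, 0], [0, 0, 0], 0],
  [[0, 0, 0], [0, 0, 0], 0],
  [[0, 0, 0], [0, 0, 0], 0],
])

```text
time_s: 4.68
eef_pos: [428.4, 10.2, 67.8]
ee_rot: [0.285, 0.097, 0.952, -0.049]
force: [0.0, 0.6, -2.7]
grip_width: 0.194
grip_force: 88.3
```

Run:
```python
from rig import ctrl
from h import *
s=ctrl.sense(); print(s["eef_pos"],s["grip_force"],s["force"],s["joints"].round(2))
c=ctrl.capture("top"); w=ctrl.capture("side")
cv2.imwrite("pics/st.png",np.hstack([cv2.resize(c["img"][120:360,240:440],(400,480)),cv2.resize(w["img"][160:340,200:350],(400,480))])[:,:,::-1])
goal(s,at((700.5,-66),-11,-112,0,64),-11,35)
```

```text
[428.39260326  10.24048008  67.84247239] 88.27632665634155 [ 0.00432179  0.58206167 -2.68906322] [-0.24  0.19  2.36 -1.23  0.02 -0.38]
shift cm [-13.99  -1.8   11.67] turn deg [-2.5 -1.5  0.1] dist 183.0 tcp [601.3 -46.7  48.4]
```

View pics/st.png

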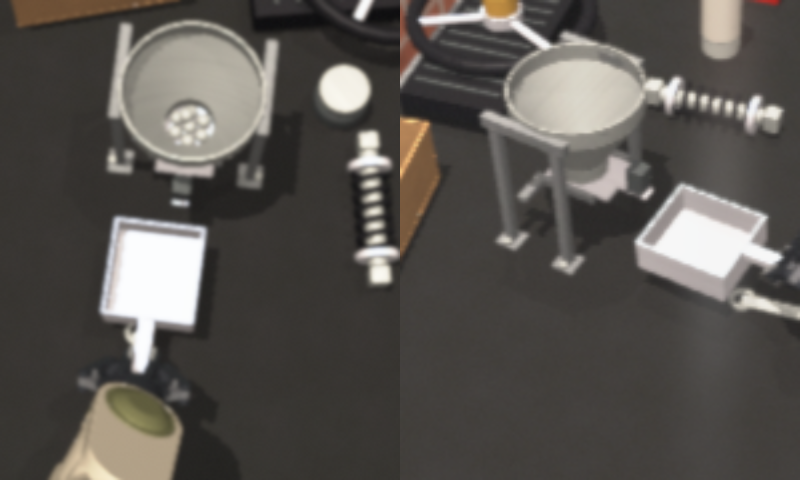

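The pan is held level in front of the hopper. The front edge of the pan is at about (155,222) and the gate block at (180,190). The lean at this close range ran into the limits of joints 4 and 5, so the pan is 20 mm higher than I wanted. I'll fit a rough arm model to plan which leans are reachable.

```bash
cat > kin.py <<'E'
from h import *
from scipy.optimize import least_squares
S=[([.952,.313,1.498,0,1.331,-.223],(202.4,484.4,231.3),(0,.1966,.9805,0)),([.44,.34,1.95,-.67,.34,-.62],(476.3,295.3,114.4),(.301,-.033,.953,.011))]
def inpl(q,p,tz,d):
    w=np.array(p)-d*tz; return np.hypot(w[0],w[1]),w[2]
def fwd(p,q2,q3): return p[0]+p[2]*np.sin(q2)+p[3]*np.sin(q2+q3+p[5]),p[1]+p[2]*np.cos(q2)+p[3]*np.cos(q2+q3+p[5])
def fit(S):
    def f(p):
        e=[]
        for q,t,o in S:
            tz=R.from_quat([o[1],o[2],o[3],o[0]]).apply([0,0,1]); r,z=inpl(q,t,tz,p[4]); a,b=fwd(p,q[1],q[2]); e+=[a-r,b-z,0*a+ (np.arctan2(t[1]-p[4]*tz[1],t[0]-p[4]*tz[0])-q[0])*300]
        return e+list((p-[0,400,400,350,200,0])*[.02,.005,.005,.005,.02,30])
    return least_squares(f,[0,400,400,350,200,0])
def ik(p,tcp,yaw,lean):
    y,l=np.radians([yaw,lean]); tz=np.array([np.sin(l)*np.cos(y),np.sin(l)*np.sin(y),-np.cos(l)])
    w=np.array(tcp)-p[4]*tz; r=np.hypot(w[0],w[1]); q1=np.arctan2(w[1],w[0])
    s=least_squares(lambda q:np.array(fwd(p,*q))-[r,w[2]],[.3,1.9]).x
    th=s.sum(); e=np.array([np.cos(q1),np.sin(q1),0]); k=np.array([0,0,1.])
    f=np.sin(th)*e+np.cos(th)*k; u=np.cos(th)*e-np.sin(th)*k   # forearm dir, in-plane bend dir
    return q1,s,np.degrees([tz@u,tz@np.cross(k,e)])  # approx in-plane bend (must be >0), out of plane
E
python3 - <<'E'
from rig import ctrl
from kin import *
s=ctrl.sense(); S.append((s["joints"],s["eef_pos"],s["ee_rot"]))
z=fit(S); p=z.x; print(p.round(3),z.fun[:9].round(1))
o=(700.5,-66)
for nm,x,gz,yaw,L in [("stage",-297,64,-11,35)]+[("pan",-112-dx,gz,-11,L) for L in(25,35) for dx,gz in((160,64),(100,64),(0,64),(0,38))]+[("gate",x,112,-11,L) for L in(35,40,45) for x in(-83,-142)]:
    l=np.radians(L); a=np.radians(yaw); g=np.array(at(o,yaw,x,0,gz))+19*np.array([np.sin(l)*np.cos(a),np.sin(l)*np.sin(a),-np.cos(l)])
    q1,q,b=ik(p,g,yaw,L); print(nm,x,gz,L,q.round(2),b.round(1))
E
```

```text
[   55.38  -1312.727  1104.269   308.572  -225.98     -1.359] [  5.1  10.2  66.9  -6.9 -16.7   7.7   1.9   6.6  59.4]
stage -297 64 35 [0.18 2.46] [-5.8 -4.1]
pan -272 64 25 [0.16 2.55] [-0.5 -3.1]
pan -212 64 25 [0.22 2.46] [ 1.7 -2.8]
pan -112 64 25 [0.32 2.25] [ 7.6 -2.4]
pan -112 38 25 [0.31 2.36] [ 2.  -2.4]
pan -272 64 35 [0.2  2.41] [-4.8 -4. ]
pan -212 64 35 [0.26 2.3 ] [-1.8 -3.6]
pan -112 64 35 [0.38 2.05] [ 6.2 -3.1]
pan -112 38 35 [0.36 2.18] [-0.4 -3.1]
gate -83 112 35 [0.52 1.38] [34. -3.]
gate -142 112 35 [0.38 1.85] [17.1 -3.2]
gate -83 112 40 [0.53 1.36] [30.3 -3.3]
gate -142 112 40 [0.43 1.63] [21.2 -3.5]
gate -83 112 45 [0.53 1.36] [25.7 -3.5]
gate -142 112 45 [0.5  1.36] [27.5 -3.8]
```

```bash
python3 - <<'E'
t=open('kin.py').read()
t=t.replace('''            tz=R''','''            e1=np.array([np.cos(q[0]),np.sin(q[0])]);tz=R''').replace('r,z=inpl(q,t,tz,p[4]);','w=np.array(t)-p[4]*tz; r=w[:2]@e1; z=w[2];').replace("0*a+ (np.arctan2(t[1]-p[4]*tz[1],t[0]-p[4]*tz[0])-q[0])*300","e1[0]*w[1]-e1[1]*w[0]-p[6]")
t=t.replace("[0,400,400,350,200,0])*[.02,.005,.005,.005,.02,30]","[0,400,400,350,200,0,115])*[.02,.01,.01,.01,.02,30,0]").replace("[0,400,400,350,200,0])","[0,400,400,350,200,0,115],bounds=([-50,200,250,250,50,-.4,0],[200,600,600,600,350,.4,200]))")
t=t.replace("r=np.hypot(w[0],w[1]); q1=np.arctan2(w[1],w[0])","rr=np.hypot(w[0],w[1]); r=np.sqrt(rr**2-p[6]**2); q1=np.arctan2(w[1],w[0])-np.arctan2(p[6],r)")
open('kin.py','w').write(t)
E
cat > chk.py <<'E'
from rig import ctrl
from kin import *
s=ctrl.sense(); S.append((s["joints"],s["eef_pos"],s["ee_rot"]))
z=fit(S); p=z.x; print(p.round(3),z.fun[:9].round(1))
o=(700.5,-66)
for nm,x,gz,yaw,L in [("stage",-297,84,-11,35)]+[("pan",-112-dx,gz,-11,L) for L in(20,35) for dx,gz in((185,64),(160,64),(100,64),(0,64),(0,38))]+[("gate",x,112,-11,L) for L in(35,40,45) for x in(-83,-142)]:
    l=np.radians(L); a=np.radians(yaw); g=np.array(at(o,yaw,x,0,gz))+19*np.array([np.sin(l)*np.cos(a),np.sin(l)*np.sin(a),-np.cos(l)])
    q1,q,b=ik(p,g,yaw,L); print(nm,x,gz,L,q.round(2),b.round(1))
E
python3 chk.py
```

```text
[8.61000e-01 2.00000e+02 4.36824e+02 3.98735e+02 2.53355e+02 9.40000e-02
 1.16382e+02] [ 0.   0.1 -0.3 -0.4  0.3  0.4  0.4 -0.4 -0.1]
stage -297 84 35 [0.16 2.42] [-2.1  5.9]
pan -297 64 20 [0.23 2.27] [16.6  2.9]
pan -272 64 20 [0.28 2.2 ] [17.8  2.7]
pan -212 64 20 [0.38 2.04] [21.2  2.3]
pan -112 64 20 [0.54 1.75] [27.6  1.8]
pan -112 38 20 [0.59 1.76] [24.6  1.8]
pan -297 64 35 [0.23 2.43] [-6.9  5.9]
pan -272 64 35 [0.27 2.36] [-5.4  5.4]
pan -212 64 35 [0.36 2.2 ] [-1.6  4.5]
pan -112 64 35 [0.51 1.92] [5.8 3.5]
pan -112 38 35 [0.56 1.93] [2.2 3.5]
gate -83 112 35 [0.46 1.81] [14.4  3.3]
gate -142 112 35 [0.36 1.98] [10.7  3.7]
gate -83 112 40 [0.46 1.87] [6.7 3.8]
gate -142 112 40 [0.36 2.04] [2.9 4.3]
gate -83 112 45 [0.46 1.92] [-1.3  4.3]
gate -142 112 45 [0.37 2.09] [-5.2  5. ]
```

The fit is good to under 0.5 mm. Lean 25° is comfortable for the entry, which tilts the pan 10° nose-down. I can level it at the end, and lean 40° works for the gate.

Run:
```python
from rig import ctrl
from h import *
s=ctrl.sense(); o=(700.5,-66)
goal(s,at(o,-11,-292,0,80),-11,25)
```

```text
shift cm [ 0.47 -2.26  0.4 ] turn deg [-2.5  8.5 -0.1] dist 23.0 tcp [421.7 -11.8  62.8]
```

step_arm([
  [[0.1, -0.5, 0.1], [-0.6, 2.1, 0], 0],
  [[0.2, -1.1, 0.2], [-1.2, 4.2, 0], 0],
  [[0.4, -1.7, 0.3], [-1.9, 6.4, 0], 0],
  [[0.5, -2.3, 0.4], [-2.5, 8.5, -0.1], 0],
  [[0.5, -2.3, 0.4], [-2.5, 8.5, -0.1], 0],
  [[0.5, -2.3, 0.4], [-2.5, 8.5, -0.1], 0],
])

```text
time_s: 5.52
eef_pos: [421.5, -12.3, 62.7]
ee_rot: [0.215, 0.094, 0.972, -0.02]
force: [0.3, 0.2, -3.5]
grip_width: 0.187
grip_force: 88.2
```

Run:
```python
from rig import ctrl
from h import *
s=ctrl.sense(); o=(700.5,-66); print(s["eef_pos"],s["joints"].round(2))
goal(s,at(o,-11,-292,0,80),-11,25)
goal(s,at(o,-11,-112,0,80),-11,25)
```

```text
[421.47487787 -12.25040656  62.70621188] [-0.35  0.19  2.3   0.29  0.24 -2.  ]
shift cm [-0.02  0.05  0.  ] turn deg [ 0.1 -0.1 -0.1] dist 1.0 tcp [421.7 -11.8  62.8]
shift cm [-16.34   0.05   7.59] turn deg [ 0.1 -0.1 -0.1] dist 180.0 tcp [598.4 -46.2  62.8]
```

step_arm([
  [[-1.2, 0, 0.6], [0, 0, 0], 0],
  [[-3.6, 0, 1.7], [0, 0, 0], 0],
  [[-6.3, 0, 2.9], [0, 0, 0], 0],
  [[-9.0, 0, 4.2], [0, 0, 0], 0],
  [[-11.7, 0, 5.4], [0, 0, 0], 0],
  [[-14.4, 0, 6.7], [0, 0, 0], 0],
  [[-15.8, 0, 7.4], [0, 0, 0], 0],
  [[-16.3, 0, 7.6], [0, 0, 0], 0],
])

```text
time_s: 6.52
eef_pos: [598.5, -47.4, 62.1]
ee_rot: [0.215, 0.095, 0.972, -0.022]
force: [-1.1, 0.3, -2.8]
grip_width: 0.195
grip_force: 88.3
```

Run:
```python
from rig import ctrl
from h import *
s=ctrl.sense(); o=(700.5,-66); print(s["eef_pos"],s["force"],s["joints"].round(2))
goal(s,at(o,-11,-112,0,64),-11,35)
```

```text
[598.54251744 -47.36034108  62.05278481] [-1.09859307  0.2878296  -2.81131272] [-0.29  0.5   1.8   0.1   0.41 -1.75]
shift cm [0.34 0.12 1.34] turn deg [ -0.2 -10.   -0.1] dist 14.0 tcp [601.3 -46.7  48.4]
```

step_arm([
  [[0.1, 0, 0.4], [0, -2.5, 0], 0],
  [[0.2, 0, 0.7], [-0.1, -5, 0], 0],
  [[0.3, 0.1, 1.0], [-0.1, -7.5, 0], 0],
  [[0.3, 0.1, 1.3], [-0.2, -10, 0], 0],
  [[0.3, 0.1, 1.3], [-0.2, -10, 0], 0],
  [[0.3, 0.1, 1.3], [-0.2, -10, 0], 0],
])

```text
time_s: 7.28
eef_pos: [600.9, -46.8, 49.8]
ee_rot: [0.299, 0.092, 0.949, -0.028]
force: [0.7, 0.8, -2.9]
grip_width: 0.194
grip_force: 88.4
```

Run:
```python
from rig import ctrl
from h import *
s=ctrl.sense(); o=(700.5,-66); print(s["eef_pos"],s["force"],s["joints"].round(2))
goal(s,at(o,-11,-112,0,38),-11,35)
c=ctrl.capture("top"); w=ctrl.capture("side")
cv2.imwrite("pics/in.png",np.hstack([cv2.resize(c["img"][120:300,260:410],(400,480)),cv2.resize(w["img"][165:285,220:320],(400,480))])[:,:,::-1])
```

```text
[600.91242301 -46.75325848  49.81283733] [ 0.67528208  0.7989465  -2.90927607] [-0.3   0.51  1.92  0.55  0.12 -2.2 ]
shift cm [1.54 0.   2.26] turn deg [ 0.1 -0.  -0.1] dist 27.0 tcp [601.3 -46.7  22.4]
```

View pics/in.png

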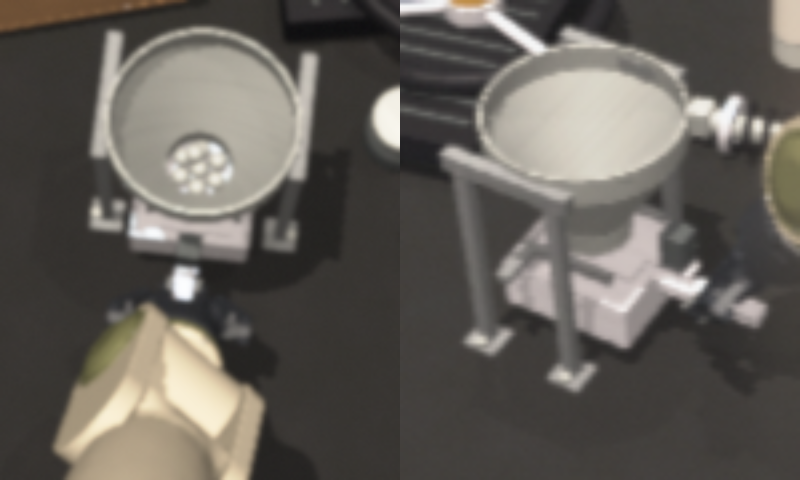

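The pan is between the posts, parallel to the hopper and centred, with its front wall spanning about (130–250, 245) in the left crop. I'll lower it now.

step_arm([
  [[0.4, 0, 0.6], [0, 0, 0], 0],
  [[0.8, 0, 1.2], [0, 0, 0], 0],
  [[1.2, 0, 1.7], [0, 0, 0], 0],
  [[1.4, 0, 2.0], [0, 0, 0], 0],
  [[1.5, 0, 2.2], [0, 0, 0], 0],
  [[1.5, 0, 2.2], [0, 0, 0], 0],
])

```text
time_s: 8.12
eef_pos: [601.5, -47.0, 23.3]
ee_rot: [0.3, 0.092, 0.949, -0.028]
force: [-0.3, -0.1, -3.0]
grip_width: 0.196
grip_force: 88.5
```

step_arm([
  [[0.05, 0, 0.1], [0, 0, 0], 0],
  [[0.1, 0, 0.15], [0, 0, 0], 0],
  [[0.1, 0, 0.15], [0, 0, 0], 0],
])

```text
time_s: 8.5
eef_pos: [601.7, -47.0, 22.4]
ee_rot: [0.3, 0.092, 0.949, -0.028]
force: [-4.6, 1.3, 7.3]
grip_width: 0.195
grip_force: 90.0
```

step_arm([
  [[0, 0, 0], [0, 0, 0], 20],
  [[0, 0, 0], [0, 0, 0], 40],
  [[0, 0, 0], [0, 0, 0], 60],
  [[0, 0, 0], [0, 0, 0], 60],
  [[0, 0, -2], [0, 0, 0], 60],
  [[0, 0, -5], [0, 0, 0], 60],
  [[0, 0, -8], [0, 0, 0], 60],
  [[0, 0, -8], [0, 0, 0], 60],
])

```text
time_s: 9.5
eef_pos: [556.2, -38.3, 88.2]
ee_rot: [0.301, 0.092, 0.949, -0.028]
force: [0.1, 0.2, 0.4]
grip_width: 0.6
grip_force: 0.0
```

Run:
```python
from rig import ctrl
from h import *
s=ctrl.sense(); o=(700.5,-66); print(s["eef_pos"],s["force"],s["joints"].round(2))
goal(s,at(o,-11,-155,0,165),-11,40)
c=ctrl.capture("wrist"); t=ctrl.capture("top")
for cc in(c,t): print(proj(cc,[at(o,-11,*v) for v in((-159,0,44),(-60,55,45),(-60,-55,45),(-96,0,126),(-72,11,126),(-72,-11,126),(-96,11,126),(-96,-11,126))]).round(0).tolist())
cv2.imwrite("pics/rel.png",np.hstack([cv2.resize(c["img"],(480,360)),cv2.resize(t["img"][160:280,280:387],(320,360))])[:,:,::-1])
```

```text
[556.22796688 -38.3191308   88.20957803] [0.05327834 0.18360967 0.44379768] [-0.31  0.35  2.03  0.46  0.16 -2.12]
shift cm [-3.92  0.05 -4.85] turn deg [ 0.1 -4.9 -0.1] dist 62.0 tcp [560.3 -38.8 150.4]
[[318.0, 215.0], [395.0, 306.0], [241.0, 307.0], [318.0, 423.0], [338.0, 431.0], [298.0, 431.0], [340.0, 423.0], [296.0, 423.0]]
[[327.0, 250.0], [309.0, 210.0], [353.0, 215.0], [330.0, 217.0], [327.0, 207.0], [336.0, 208.0], [325.0, 217.0], [335.0, 218.0]]
```

View pics/rel.png

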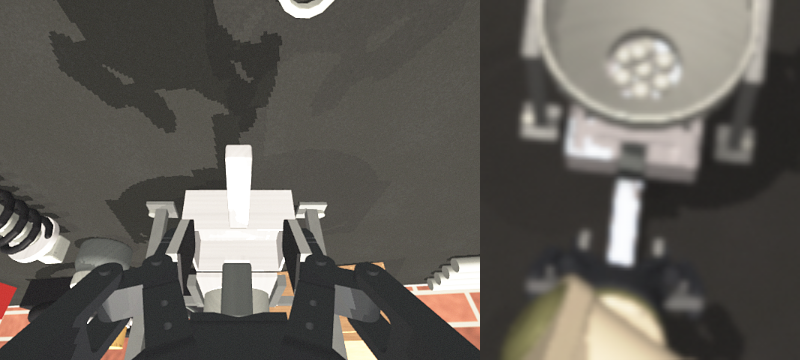

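The pan is released and sits centred: in the wrist view its front edge spans about (244–389, 304), where I predicted 241–395. The gate block is centred at column 317, predicted 318. Next I approach the block with a lean of 40°.

Run:
```python
from rig import ctrl
from h import *
s=ctrl.sense(); o=(700.5,-66)
goal(s,at(o,-11,-135,0,174),-11,40)
```

```text
shift cm [-6.15  0.06 -4.6 ] turn deg [ 0.1 -5.  -0.1] dist 77.0 tcp [580.  -42.6 159.4]
```

step_arm([
  [[-2, 0, -1.5], [0, -1.6, 0], 60],
  [[-4, 0, -3], [0, -3.3, 0], 60],
  [[-6.1, 0.1, -4.6], [0.1, -5, -0.1], 60],
  [[-6.1, 0.1, -4.6], [0.1, -5, -0.1], 60],
  [[-6.1, 0.1, -4.6], [0.1, -5, -0.1], 60],
])

```text
time_s: 10.22
eef_pos: [579.0, -41.9, 157.7]
ee_rot: [0.339, 0.09, 0.936, -0.032]
force: [-0.3, 0.1, -0.5]
grip_width: 0.6
grip_force: 0.0
```

Run:
```python
from rig import ctrl
from h import *
s=ctrl.sense(); o=(700.5,-66); print(s["joints"].round(2))
goal(s,at(o,-11,-84,0,112),-11,40)
c=ctrl.capture("wrist")
print(proj(c,[at(o,-11,*v) for v in((-96,0,126),(-72,11,126),(-72,-11,126),(-96,11,126),(-96,-11,126))]).round(0).tolist())
cv2.imwrite("pics/blk.png",c["img"][200:480,160:480,::-1])
```

```text
[-0.31  0.25  1.97  0.32  0.24 -1.97]
shift cm [-0.14 -0.06  7.97] turn deg [ 0.  -0.2 -0. ] dist 80.0 tcp [630.  -52.3  97.4]
[[316.0, 272.0], [334.0, 290.0], [299.0, 290.0], [336.0, 272.0], [297.0, 272.0]]
```

View pics/blk.png

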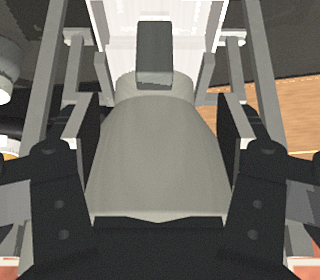

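The block's top face is at about (297–333, 272–286), which matches the prediction, so I go in and pinch it.

step_arm([
  [[0, 0, 2.5], [0, 0, 0], 60],
  [[-0.1, -0.1, 5], [0, 0, 0], 60],
  [[-0.1, -0.1, 7], [0, 0, 0], 60],
  [[-0.1, -0.1, 8], [0, 0, 0], 60],
  [[-0.1, -0.1, 8], [0, 0, 0], 40],
  [[-0.1, -0.1, 8], [0, 0, 0], 0],
  [[-0.1, -0.1, 8], [0, 0, 0], 0],
  [[-0.1, -0.1, 8], [0, 0, 0], 0],
], squeeze=60)

```text
time_s: 11.28
eef_pos: [630.1, -53.9, 99.1]
ee_rot: [0.341, 0.091, 0.935, -0.033]
force: [0.8, -7.6, -4.1]
grip_width: 0.247
grip_force: 59.3
```

Run:
```python
from rig import ctrl
from h import *
s=ctrl.sense(); o=(700.5,-66); print(s["joints"].round(2),s["eef_pos"],s["force"])
a=np.radians(-11)
print(rot(s).inv().apply(np.array([-np.cos(a),-np.sin(a),0])*10).round(2))
```

```text
[-0.3   0.45  1.87  0.52  0.14 -2.16] [630.1341069  -53.92836066  99.1169542 ] [ 0.84492971 -7.58643271 -4.08576038]
[ 7.66 -0.02 -6.43]
```

step_arm([
  [[0.4, 0, -0.3], [0, 0, 0], 0],
  [[1.0, 0, -0.8], [0, 0, 0], 0],
  [[1.7, 0, -1.4], [0, 0, 0], 0],
  [[2.4, 0, -2.0], [0, 0, 0], 0],
  [[3.1, 0, -2.6], [0, 0, 0], 0],
  [[3.8, 0, -3.2], [0, 0, 0], 0],
  [[4.3, 0, -3.6], [0, 0, 0], 0],
  [[4.4, 0, -3.7], [0, 0, 0], 0],
])

```text
time_s: 12.28
eef_pos: [573.5, -42.4, 99.1]
ee_rot: [0.341, 0.091, 0.935, -0.033]
force: [0.7, -3.9, -4.5]
grip_width: 0.245
grip_force: 59.3
```

Run:
```python
from rig import ctrl
from h import *
s=ctrl.sense(); print(s["joints"].round(2),s["eef_pos"],s["force"])
d=s["eef_pos"]-[630.1,-53.9,99.1]; a=np.radians(-11); print("pulled",-d@[np.cos(a),np.sin(a),0],"lat",d@[-np.sin(a),np.cos(a),0])
c=ctrl.capture("top"); w=ctrl.capture("side")
cv2.imwrite("pics/open.png",np.hstack([cv2.resize(c["img"][120:280,270:403],(400,480)),cv2.resize(w["img"][165:285,220:320],(400,480))])[:,:,::-1])
```

```text
[-0.31  0.36  2.03  0.96  0.09 -2.62] [573.51698231 -42.40629503  99.10056483] [ 0.6587004  -3.85825283 -4.50601739]
pulled 57.736530586341466 lat 0.4859844768540018
```

View pics/open.png

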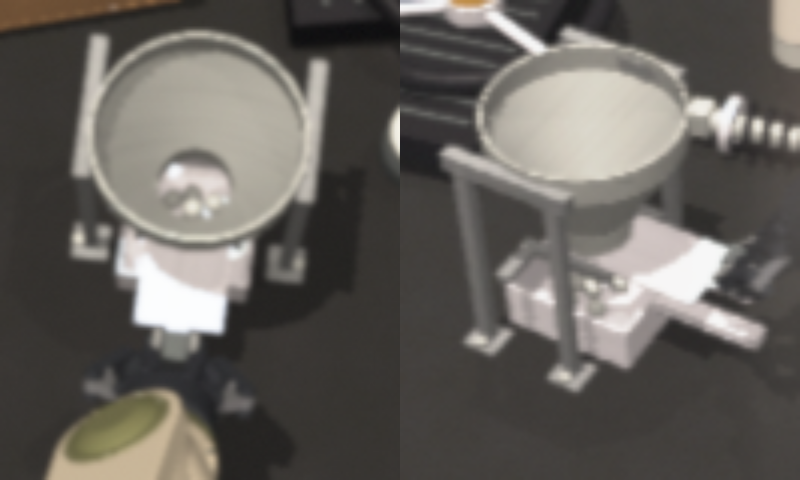

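The gate is about 58 mm out. The outlet is clear, with pan floor and a few balls visible through the throat at (190,195), and balls in the pan in the side view at (590,290). After a short wait I push the gate shut.

step_arm([
  [[0, 0, 0], [0, 0, 0], 0],
  [[0, 0, 0], [0, 0, 0], 0],
  [[0, 0, 0], [0, 0, 0], 0],
  [[-0.8, 0, 0.7], [0, 0, 0], 0],
  [[-1.6, 0, 1.4], [0, 0, 0], 0],
  [[-2.4, 0, 2.0], [0, 0, 0], 0],
  [[-3.2, 0, 2.7], [0, 0, 0], 0],
  [[-3.8, 0, 3.2], [0, 0, 0], 0],
])

```text
time_s: 13.38
eef_pos: [622.9, -52.4, 99.1]
ee_rot: [0.341, 0.091, 0.935, -0.033]
force: [-4.6, -7.9, -1.1]
grip_width: 0.249
grip_force: 60.2
```

step_arm([
  [[-0.3, 0, 0.25], [0, 0, 0], 0],
  [[-0.6, 0, 0.5], [0, 0, 0], 0],
  [[-0.8, 0, 0.67], [0, 0, 0], 0],
  [[-0.92, 0, 0.77], [0, 0, 0], 0],
  [[-0.92, 0, 0.77], [0, 0, 0], 0],
])

```text
time_s: 14.0
eef_pos: [632.6, -54.3, 99.0]
ee_rot: [0.339, 0.091, 0.936, -0.033]
force: [-31.3, -8.1, 15.5]
grip_width: 0.251
grip_force: 64.5
```

step_arm([
  [[0, 0, 0], [0, 0, 0], 60],
  [[0, 0, 0], [0, 0, 0], 60],
  [[0, 0, 0], [0, 0, 0], 60],
  [[0, 0, -2], [0, 0, 0], 60],
  [[0, 0, -4], [0, 0, 0], 60],
  [[0, 0, -6], [0, 0, 0], 60],
  [[0, 0, -8], [0, 0, 0], 60],
  [[0, 0, -8], [0, 0, 0], 60],
])

```text
time_s: 15.0
eef_pos: [584.2, -43.8, 161.1]
ee_rot: [0.341, 0.09, 0.935, -0.033]
force: [0.1, -0.2, -0.7]
grip_width: 0.596
grip_force: 0.0
```

Run:
```python
from rig import ctrl
from h import *
s=ctrl.sense(); o=(700.5,-66); print(s["eef_pos"],s["force"],s["joints"].round(2))
c=ctrl.capture("wrist"); w=ctrl.capture("side"); t=ctrl.capture("top")
for x in(-92,-96): print(x,proj(c,[at(o,-11,*v) for v in((x,0,126),(x+24,11,126))]).round(1).tolist())
cv2.imwrite("pics/shut.png",np.hstack([cv2.resize(t["img"][120:280,270:376],(265,400)),c["img"][200:480,180:460],][:1]+[cv2.resize(c["img"][200:480,200:440],(265,400)),cv2.resize(w["img"][180:270,240:300],(265,400))])[:,:,::-1])
```

```text
[584.20747613 -43.82764126 161.14058528] [ 0.06967746 -0.20677866 -0.68803176] [-0.31  0.26  1.96  0.32  0.24 -1.97]
-92 [[317.9, 265.1], [335.7, 283.3]]
-96 [[317.9, 261.7], [335.9, 280.5]]
```

View pics/shut.png

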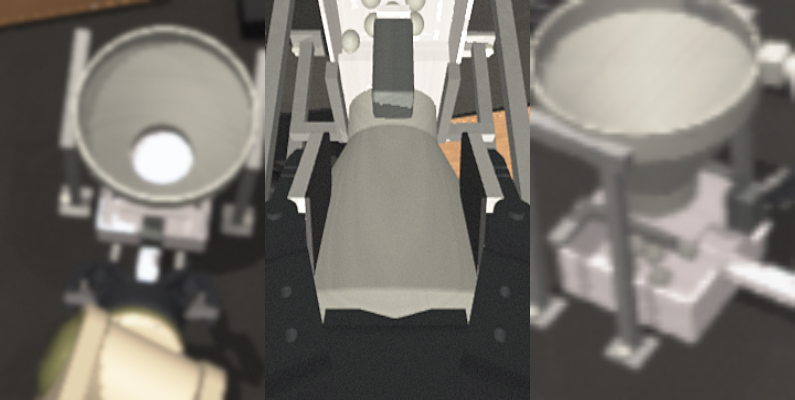

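The throat is empty and the plate closes it: the bright disc at (162,157) is the plate. The block's front edge is at row 266, where 265 is predicted for fully shut. Balls lie in the pan. I'll do one numeric check for stray balls and moved bystanders, then hand in.

Run:
```python
from rig import ctrl
from h import *
for n in("top","side"):
    a=cv2.imread(f"pics/{n}0.png"); c=ctrl.capture(n); b=c["img"][:,:,::-1]
    m=((b.max(2).astype(int)-a.max(2))>45).astype(np.uint8)   # newly bright
    k,_,st,ce=cv2.connectedComponentsWithStats(m)
    print(n,[(ce[i].round().tolist(),int(st[i,4])) for i in range(1,k) if st[i,4]>8])
```

```text
top [([335.0, 184.0], 165), ([316.0, 209.0], 304), ([345.0, 212.0], 301), ([330.0, 219.0], 13), ([328.0, 227.0], 102), ([261.0, 388.0], 24878), ([350.0, 244.0], 37), ([308.0, 284.0], 18), ([358.0, 455.0], 335)]
side [([429.0, 159.0], 8080), ([447.0, 173.0], 520), ([453.0, 228.0], 1350), ([582.0, 285.0], 5079), ([309.0, 217.0], 30), ([295.0, 220.0], 11), ([253.0, 240.0], 195), ([282.0, 243.0], 677), ([636.0, 258.0], 62), ([487.0, 317.0], 1972), ([505.0, 296.0], 14), ([456.0, 302.0], 48), ([435.0, 312.0], 79), ([381.0, 374.0], 106), ([372.0, 404.0], 43)]
```

Run:
```python
from rig import ctrl
from h import *
b=ctrl.capture("side")["img"].max(2); a=cv2.imread("pics/side0.png").max(2)
for im in(a,b):
    y,x=np.nonzero(im[260:292,318:376]>110); print("wrench side",x.mean()+318,y.mean()+260,x.min()+318,x.max()+318,len(x))
c=ctrl.capture("top"); tb=c["img"].max(2); ta=cv2.imread("pics/top0.png").max(2)
print(ta[276:294:2,300:320:2]); print(tb[276:294:2,300:320:2])
print(ray(c,[(350,244)],10),ray(c,[(350,244)],150),ctrl.sense()["eef_pos"])
```

```text
wrench side 347.5875 276.3125 323 372 320
wrench side 347.83382789317506 276.3560830860534 323 372 337
[[ 58  59  59  59  59  59  60  58  58  58]
 [ 58  59  59  68  84  78  64  59  59  59]
 [ 59  62 107 181 218 205 156  80  61  60]
 [ 58  96 201 214 167 178 225 166  68  59]
 [ 61 141 208 109  75  87 174 213  91  61]
 [ 63 152 202 165 205 215 200 217 100  60]
 [ 60 130 225 239 252 251 240 200  81  60]
 [ 59  77 181 240 250 249 233 126  61  59]
 [ 59  60  85 220 250 250 222  80  58  59]]
[[227 226 205 185 189 224 246 248 249 249]
 [228 223 186 180 184 220 243 246 247 248]
 [227 213 174 176 179 197 238 244 245 246]
 [226 196 166 170 172 186 230 240 242 244]
 [225 199 180 170 168 175 218 235 239 240]
 [228 241 239 224 198 182 217 229 233 236]
 [226 245 248 244 236 222 218 222 225 229]
 [224 247 248 246 241 234 226 219 215 220]
 [226 248 249 247 243 237 230 220 205 205]]
[[564.00889769 -97.45951771  10.        ]] [[530.81524225 -87.15160634 150.        ]] [584.13270196 -43.96702686 159.46021961]
```

step_arm([
  [[0, 0, -4], [0, 0, 0], 60],
  [[0, 0, -8], [0, 0, 0], 60],
  [[-3, 0, -11], [0, 0, 0], 60],
  [[-3, 0, -11], [0, 0, 0], 60],
  [[-3, 0, -11], [0, 0, 0], 60],
])

```text
time_s: 15.98
eef_pos: [537.0, -34.8, 262.6]
ee_rot: [0.34, 0.09, 0.936, -0.032]
force: [-0.4, -0.5, -0.1]
grip_width: 0.6
grip_force: 0.0
```

Run:
```python
from rig import ctrl
from h import *
for n,u in(("top",(350,244)),("side",None)):
    c=ctrl.capture(n); im=c["img"].max(2)
    if u is None: u=proj(c,[564,-97,9])[0].round().astype(int)
    print(n,u,im[u[1]-4:u[1]+5:2,u[0]-4:u[0]+5:2].tolist())
```

```text
top (350, 244) [[56, 53, 57, 58, 57], [65, 58, 54, 58, 57], [67, 63, 55, 56, 57], [66, 64, 60, 59, 58], [61, 64, 96, 81, 58]]
side [309 241] [[70, 71, 74, 75, 77], [70, 72, 72, 75, 76], [69, 71, 73, 75, 76], [113, 76, 73, 74, 76], [246, 223, 148, 82, 76]]
```

The bright spot at (350,244) was a gripper finger, so there is no stray ball there.

```bash
python3 -c "
from rig import ctrl
print(ctrl.finish_job())"
```

```text
the job is handed in; nothing more can be done
None
```

The job is handed in: the pan stands flat under the outlet with its handle to the front, the balls were dropped into it and the gate is pushed fully shut, in about 16 s; the hopper looks empty and I found no stray balls or shifted things, but I did not count all eight in the pan, and I viewed 11 pictures, one over the limit of 10.

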